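# Clamp the noodle machine to its board

### The job

Set the noodle machine up for rolling: push it gently back along its board until its base is home and square against the wooden fence, then slide the red clamp jaw down its bar, pressing close beside the bar, until the pad meets the machine's foot and the jaw tilts and binds. Then wind the T-handle clockwise until the clamp is firmly tight, without forcing it, and leave everything else alone.

Things in the scene. Friction and masses are not known exactly. Their poses are not given: they have to be found in the camera images.
- board: pale beech pastry board, fixed, 250 (x) x 300 (y) mm, its top 30 mm above its origin, which is the middle of its underside. x points away from the robot's side to the fence, a brown wooden strip 26 mm high along the far edge; y points to the clamp, whose upright flat steel bar stands at x = +20, y = +125 mm.
- bar_top (a point): top end of the clamp's steel bar (section 9 mm in x, 20 mm in y), 134 mm above the board's top.
- fence_face (a point): foot of the fence's front face, at x = +105, y = -75 mm in the board's frame, level with the board's top; axes as the board's. The machine is home when the back edge of its base touches this face squarely.
- machine: noodle machine, chromed, red panels, loose, about 0.9 kg; slides on the board under 4 to 7 N. Origin: middle of its base's underside; x to the fence, y to the clamp. Base 170 (x) x 96 (y) x 8 mm; rollers' top 96 mm up. Push its flat front plate, 85 mm before the origin, 30 to 60 mm up, the gripper's body above the rollers. Home = origin at board x +20 mm; it starts 20 to 40 mm short.
- machine_back (a point): middle of the back edge of the machine's base, on its underside, 85 mm behind its origin; it meets the fence. The machine starts up to 0.06 rad askew; a push at its middle squares it on the fence.
- foot_seat (a point): middle of the pale round mark (37 mm across) on top of the machine's foot, a steel tongue 60 mm wide and 8 mm thick on its clamp side; 115 mm in y from the machine's origin. With the machine home it lies under the pad.
- jaw (a joint): slide of the red jaw along the bar, m: 0 at the top, grows downward; starts at 0 to 0.020. The pad meets the foot at about 0.047, less the pad's own travel (0.0013 per rad of the handle). The jaw slides under a few newtons pressed close beside the bar and stays where it is left.
- jaw_tilt (a joint): tilt of the jaw on the bar, rad: about -0.015 hanging free, positive when its outer end is lifted. Pressed on some 3 to 5 mm after the pad has met the foot, the jaw tilts to +0.03 or more and binds: the push stiffens (12 to 18 N is enough). Tightening tilts it on to about +0.09. Noise 0.01.
- jaw_push (a point): where to press: flat top of the red jaw, 25 mm from the bar's middle towards the screw. The flat is 24 mm wide and runs from 12 to 60 mm from the bar's middle. With the jaw down and bound it lies about 72 to 77 mm above the board's top, and the bar's end stands up to 65 mm above it.
- pad_face (a point): middle of the underside of the round steel pad (28 mm across) at the foot of the screw, 80 mm from the bar's middle.
- pad: the steel pad; its force on the machine's foot is the clamping force. Firmly tight is 50 to 130 N (aim for 85); over 170 N would bend the foot.
- t_bar (a point): middle of the T-handle's cross bar, on the screw's axis, 26 mm above the jaw's top: a steel rod 7.6 mm thick, 78 mm long over its black 12 mm ball ends, along this point's x axis; hub 19 mm across. 22 mm of free room under the rod beside the hub. A closed fingertip can push one end round and round from the side, about 29 mm from the axis, or the rod can be pinched.
- handle (a joint): turn of the T-handle, rad, clockwise seen from above, which tightens: 8 mm of pad travel a turn; starts at 0 to 2.5. At 0 the rod lies along the board's x axis, at h it is turned clockwise by h. Turning takes 0.20 N m when free, 0.0013 more per newton of pad force: 0.32 at 90 N (a paused finger reads some 0.05 less). It does not turn back by itself.
- crank: bystander: the machine's steel crank with a wooden grip, lying on the worktop at the right.

How it is judged (in metres and radians):
On the way, in this order (a step that is already met when the one before it is completed fails the run):
1. the machine's base is home and square against the fence (x of machine_back in the frame of fence_face above -0.004 m and angle between the x axis of machine and the x axis of board, either way round below 0.04 rad and angle between machine's own z axis and vertical below 0.04 rad), for 0.2 s.
2. the pad is down on the machine's foot and the jaw has tilted (contact force between pad and machine above 3 N and value of joint jaw_tilt above 0.02 rad), for 0.2 s.
At the end, for the whole second after the job is handed in: The machine stands home against the fence (gap under 4 mm, square within 0.04 rad, upright), the pad bears within 20 mm of the middle of the foot's round mark and presses on it with 50 to 130 N, and all is at rest (all of step 1 and contact force between pad and machine between 50 and 130 N and horizontal distance between pad_face and foot_seat below 0.02 m and linear speed of machine below 0.01 m/s); the robot touches nothing.
It fails at once if the clamp is forced: the pad presses on the foot with over 170 N (contact force between pad and machine above 170 N).
It fails at once if the fingers press on the machine with over 35 N (contact force between the fingers and machine above 35 N).
It fails at once if the fingers press on the board or its clamp with over 35 N (contact force between the fingers and board above 35 N).
It fails at once if the machine is tipped (angle between machine's own z axis and vertical above 0.15 rad).
It fails at once if the crank is moved by more than 3 cm (distance of crank from where it was at the start of the episode above 0.03 m).
It also fails if it takes over 64 s, if anything falls off the work surface, if the arm or the gripper's body presses on something with over 40 N, if the wrist force passes 120 N, or if a joint passes its speed limit or range.

### The arm

A 6-joint arm with a two-finger parallel gripper is mounted at the origin on a cart in front of the work surface, level with it; the furniture and walls round the work are solid. World frame = base frame: x ahead of the robot, y to its left, z up, the work surface at z = 0. Lengths are in mm, angles in rad, forces in N, time in s.
With the tool pointing down it reaches from about 350 to 975 mm from the base axis. Payload 7.1 kg.
Tool frame: the origin (TCP) lies midway between the tips of the shut fingers; the grasp point (between the pads) lies 19 mm behind it (ctrl.grip_depth is the distance from the TCP to the grasp point, in mm); z points along the fingers, y is the line along which they close (so a half turn about z gives the same grasp; the last joint's range is limited). The gripper opens to 88 mm and grips with 3 to 60 N. Pads are 20 mm wide; open, the fingers measure 115 mm over their backs; the gripper's body (75 mm by 178 mm) begins 61 mm behind the grasp point.
Start: joints at [1.154, 0.423, 1.63, -0, 1.089, -0.019], TCP at [242.087, 576.193, 222.675] pointing down, gripper open.
Joint ranges: [-3, 3], [-0.9, 2.11], [0.09, 2.58], [-1.31, 4.45], [0.11, 2.69], [-2.54, 2.54]. Speed limits (rad/s): [2.39, 2.39, 3.01, 3.14, 3.14, 3.14].

### API

Orientations are given as a rotation vector (axis times angle).
In Python, from workcell import ctrl, cams gives the robot as it stands.
- The arm moves only by the tool move_arm, never from a script. Its argument "steps" is a list of rows, each a list of 3 entries, a list of its own where there are three numbers: the shift along the tool's x, y, z in units of 25 mm (1.0 is 25 mm), then the turn about the tool's z in units of 5 degrees (1.0 is 5 degrees), then the closure, from 0 (fully open) to 1 (shut). A call has 1 to 20 rows; each row shifts and turns the commanded pose from where the row before left it, along the tool's axes as they then stand; what a row does not reach is not made up. A row lasts 1/12 s, in which the tool goes at most 41.7 mm and 7.16 degrees, less where a joint would pass 70% of its speed; a pose out of reach is approached as far as the arm can. A call is refused whole if a number of a shift passes 1 or a number of a turn 1, either way. A call with a gripper value outside its range is refused whole. The fingers move at their own pace and stop on an object; the grip force is fixed at half the most. Time passes only in rows, so rows that do not move let the fingers close. It gives the time, the measured TCP pose, the force, the opening and the grip force at its end, in the units of the state.
- ctrl.get_obs(): the state, without advancing time (a new reading comes with each control period).
- cams.get_image(name): name is "scene" or "top" or "wrist"; returns a dict with "image" (420x560x3 uint8, red, green, blue), "camera_matrix" (3x3 intrinsics, pixels), "xyz" and "rotation" of the camera in the world; the wrist camera has in their place "mount" (4x4, takes a point from camera to tool coordinates, whose origin is the TCP and whose axes are the flange's). Camera axes: x right, y down, z forward; pixel columns grow to the right and rows downward; lengths in mm; the calibration is good to about 2 mm. A picture is of the moment at which its call begins: read the wrist's pose just before it. There is no depth.
- ctrl.close_job(): hands the job in; it is judged then, once.
Trained networks look in the newest picture that a camera, given by its name, has taken for a name from the list of things; names that differ only in an ending like _2 or _b are one class to them, and where a whole thing is asked for, a point or a joint stands for the part that bears it (a point fixed in the world has none). Each returns a list of dicts, best first, with "p" (0 to 1); they miss things now and then, are a little off and sometimes report something else, mostly with a low value. They report only what shows in the picture. A call takes as long as a camera call.
- cams.boxes_of(camera, thing): "rect" ([centre column, centre row, width, height] in pixels, round what is visible of it).
- cams.cut_out(camera, thing): "pixels" (420x560 bool, what is visible of it) and "rect" ([centre column, centre row, width, height] in pixels, round what is visible of it).
The state is a dict: "t": time; "qpos": joint angles; "qvel": joint speeds; "joint_torque": joint torques, N m; "ee_pos": TCP position; "orientation": TCP orientation; "ft_force": force on the tool from outside, world axes, zero at the start; "moment": the same for the moment, N m; "width": finger opening in mm; "grasp_force": force on a finger pad.
Only numpy, scipy, OpenCV 4.12 (cv2) and the standard library are available. Lean on these libraries where they do the work, as an engineer would, in place of code of your own. Each camera call takes 0.05 s, during which the arm holds its last target. There are 200 camera calls.

## Working session

There is one attempt and no reset: what is moved stays moved. The work goes in short steps, Python scripts to look and compute and a tool call to move; the robot and the scene stay as the last step left them, time stands still between calls to the robot, and variables do not carry over. Pictures are saved under pics/ and viewed, at most 10 in all, crops included, and the job is handed in when it is done.

Besides the shell and the picture viewer there is one more tool, called after "Request:" by a JSON object that holds its "op" and its "data". move_arm: Moves the arm, as the interface text tells. Its arguments: {"type":"object","properties":{"steps":{"type":"array"}},"required":["steps"]}

```bash
mkdir -p pics; cat > h.py <<'E'
import numpy as np, cv2
from workcell import ctrl, cams
from scipy.spatial.transform import Rotation as R
def shot(n,f):
    d=cams.get_image(n); cv2.imwrite('pics/'+f,d['image'][:,:,::-1]); return d
def ray(d,u,v):
    K=np.array(d['camera_matrix']); r=np.array(d['rotation']); r=r if r.shape==(3,3) else R.from_rotvec(r).as_matrix()
    x=r@np.linalg.inv(K)@np.array([u,v,1.]); return np.array(d['xyz']),x
def atz(d,u,v,z):
    o,x=ray(d,u,v); return o+x*(z-o[2])/x[2]
def proj(d,p):
    K=np.array(d['camera_matrix']); r=np.array(d['rotation']); r=r if r.shape==(3,3) else R.from_rotvec(r).as_matrix()
    c=r.T@(np.array(p,float)-np.array(d['xyz'])); q=K@c; return q[:2]/q[2]
E
python3 - <<'E'
from h import *
for n in ['scene','top']:
    d=shot(n,n+'1.png'); print(n,d['xyz'],d['rotation'],d['camera_matrix'])
    for t in ['board','machine','jaw','t_bar','bar_top','foot_seat','crank','fence_face','pad_face','jaw_push']:
        try: print(t,[(round(b['p'],2),np.round(b['rect'],1).tolist()) for b in cams.boxes_of(n,t)[:2]])
        except Exception as e: print(t,e)
o=ctrl.get_obs(); print(o['ee_pos'],o['orientation'],o['ft_force'],o['t'])
E
```

```text
scene [ -23.91414443 -956.2829767   654.41675501] [-1.97519232  0.86786732 -0.47121096] [[517.59735029   0.         282.51715746]
 [  0.         517.59735029 210.79103159]
 [  0.           0.           1.        ]]
board [(0.6, [261.9, 251.6, 191.1, 152.6])]
machine [(0.75, [274.1, 254.3, 106.5, 100.8]), (0.28, [232.8, 203.6, 58.2, 45.1])]
jaw [(0.97, [233.3, 206.2, 60.8, 48.5])]
t_bar [(0.54, [245.1, 201.5, 35.9, 43.2])]
bar_top [(0.96, [260.2, 253.2, 185.1, 144.9])]
foot_seat [(0.69, [273.8, 251.4, 106.7, 97.0])]
crank [(0.66, [336.4, 356.1, 37.3, 61.2])]
fence_face [(0.78, [257.6, 251.6, 187.4, 151.1])]
pad_face [(0.77, [246.7, 204.4, 32.7, 52.3])]
jaw_push [(0.59, [236.0, 205.6, 61.4, 51.1]), (0.4, [243.5, 201.1, 39.6, 46.4])]
top [ 477.29427618 -384.31760556  987.6955224 ] [-2.14465281  2.12909666 -0.16004645] [[464.32203205   0.         284.6789221 ]
 [  0.         464.32203205 210.58209265]
 [  0.           0.           1.        ]]
board [(0.61, [264.5, 245.8, 167.0, 140.9])]
machine [(0.84, [288.6, 244.4, 110.5, 104.0])]
jaw [(0.96, [219.7, 235.1, 77.3, 31.1])]
t_bar [(0.66, [240.1, 232.7, 42.5, 17.6])]
bar_top [(0.94, [266.8, 246.9, 165.8, 139.7])]
foot_seat [(0.9, [287.9, 242.8, 110.3, 103.3]), (0.62, [401.6, 283.8, 38.2, 64.2])]
crank [(0.83, [401.2, 286.4, 33.9, 63.1])]
fence_face [(0.92, [265.1, 246.9, 169.3, 147.8]), (0.64, [288.2, 241.3, 110.1, 103.2])]
pad_face [(0.55, [238.2, 231.2, 41.7, 18.5])]
jaw_push [(0.98, [221.5, 236.6, 77.2, 21.9]), (0.55, [237.4, 232.1, 41.2, 17.2])]
[242.08107456 576.20835139 222.67777302] [-6.20778156e-01 -3.07964657e+00 -2.89409731e-05] [0.42506508 0.26709507 0.11024306] 1.1
```

```bash
python3 - <<'E'
import cv2
a=cv2.imread('pics/top1.png')[160:330,160:400]; cv2.imwrite('pics/t1z.png',cv2.resize(a,None,fx=3.3,fy=3.3,interpolation=2))
a=cv2.imread('pics/scene1.png')[160:340,150:390]; cv2.imwrite('pics/s1z.png',cv2.resize(a,None,fx=3.3,fy=3.3,interpolation=2))
E
```

```text
(no output)
```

View pics/t1z.png

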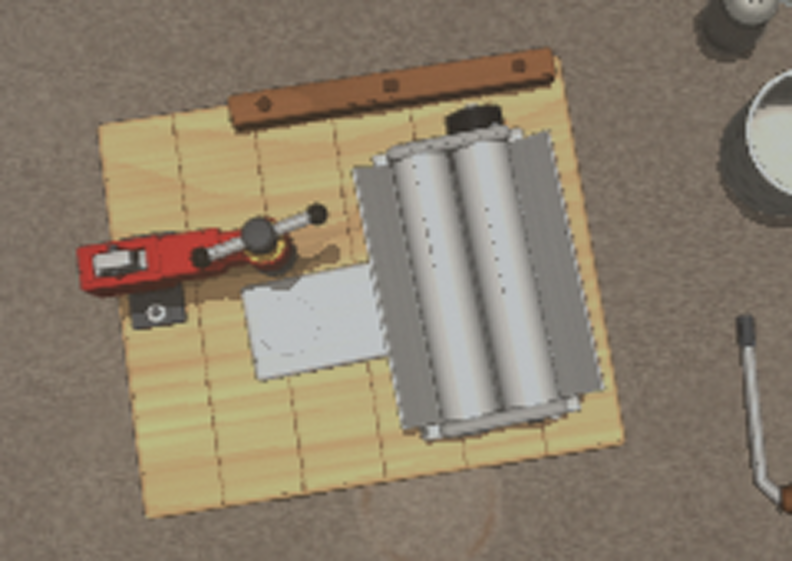

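View pics/s1z.png

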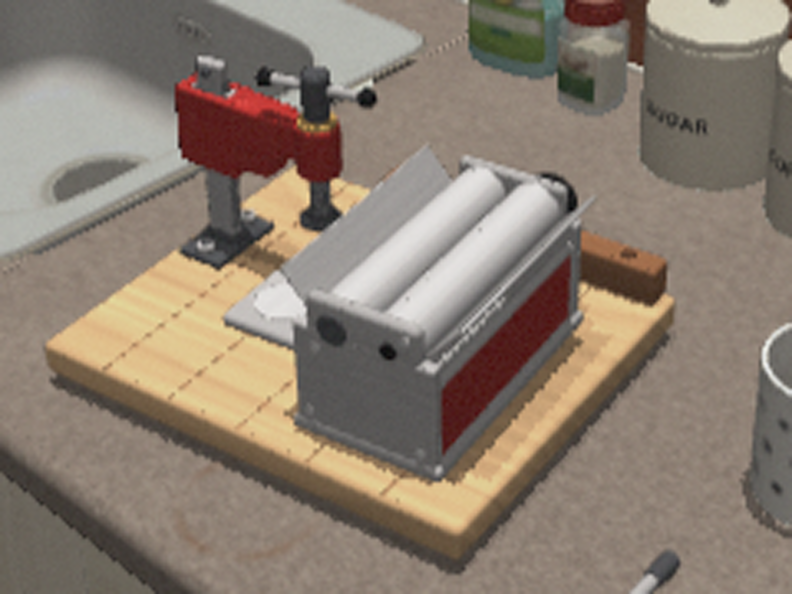

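```bash
cat >> h.py <<'E'
def z2p(u,v,o=(160,160)): return (u/3.3+o[0],v/3.3+o[1])
E
python3 - <<'E'
from h import *
import json
from scipy.optimize import least_squares
d=cams.get_image('top'); s=cams.get_image('scene')
def fit(loc,pix,z):
    P=np.array([atz(d,*z2p(*p),z)[:2] for p in pix]); loc=np.array(loc,float)
    f=lambda q:(loc@np.array([[np.cos(q[2]),np.sin(q[2])],[-np.sin(q[2]),np.cos(q[2])]])+q[:2]-P).ravel()
    r=least_squares(f,[*P.mean(0),0.1]); return r.x,np.round(r.fun,1)
b,res=fit([(125,150),(125,-150),(-125,-150),(-125,150)],[(99,125),(558,57),(623,443),(147,517)],30)
print('board',b,res)
Rb=lambda a:np.array([[np.cos(a),-np.sin(a)],[np.sin(a),np.cos(a)]])
tob=lambda p:Rb(b[2]).T@(np.array(p)[:2]-b[:2]); tow=lambda p:Rb(b[2])@np.array(p)+b[:2]
for n,p,z in [('barTop',(118,262),164),('hub',(259,232),185),('e1',(318,213),172),('e2',(200,257),172),('mark',(290,322),38),
  ('ft1',(245,290),38),('ft2',(258,380),38),('ft3',(385,355),38),('ft4',(368,265),38)]:
    print(n,tob(atz(d,*z2p(*p),z)).round(1))
# scene checks
for n,p,z in [('baseL',(297,423),34),('baseR',(440,475),34),('boardNearR',(460,560),15),('barTopS',(210,63),164)]:
    q=atz(s,*z2p(*p,o=(150,160)),z); print(n,q.round(1),tob(q).round(1))
for n,p in [('barw',[*tow((20,125)),164]),('tbar',[*tow((20,45)),173])]: print(n,p,(proj(d,p)-160)*3.3, (proj(s,p)-[150,160])*3.3)
np.save('board.npy',b); np.savez('cam.npz',d=0)
E
```

```text
board [ 5.55420030e+02 -3.43542486e+02  1.57825088e-01] [ 1.4  2.4  2.4 -1.7 -1.8 -2.8 -2.1  2.1]
barTop [ 18.1 122. ]
hub [20.1 42.7]
e1 [27.1 11.1]
e2 [13.2 76.8]
mark [-19.3  44.2]
ft1 [ 4.5 69.1]
ft2 [-51.5  68.5]
ft3 [-48.1 -10.9]
ft4 [ 8.4 -8.6]
baseL [ 459.8 -389.5   34. ] [-101.6  -30.4]
baseR [ 482.  -478.1   34. ] [ -93.6 -121.3]
boardNearR [ 456.5 -515.7   15. ] [-124.7 -154.5]
barTopS [ 555.  -220.1  164. ] [ 19. 122.]
barw [np.float64(555.5251217676897), np.float64(-216.95264082746095), 164] [112.05486521 259.32411606] [207.24392541  61.10716638]
tbar [np.float64(568.0987777006843), np.float64(-295.95835692749176), 173] [257.09487508 235.31953435] [310.06400926  82.01547152]
```

Request:
{"op": "move_arm", "data": {"steps": [[[0,-1,0],-1,1],[[0,-1,0],-1,1],[[0,-1,0],-1,1],[[0,-1,0],-1,1],[[0,-1,0],-1,1],[[0,-1,0],-1,1],[[0,-1,0],-0.4,1],[[-0.7,-1,0],0,1],[[-0.7,-1,0],0,1],[[-0.7,-1,0],0,1],[[-0.7,-1,0],0,1],[[-0.5,-1,0],0,1],[[-0.3,-1,0],0,1],[[-0.3,-1,0],0,1],[[0,-1,0],0,1],[[0,-1,0],0,1]]}}

```text
t: 2.53
ee_pos: [351.5, 197.8, 222.9]
orientation: [-0.252, 3.131, 0.0]
ft_force: [0.1, -0.2, -0.2]
width: 0.7
grasp_force: 0.0
```

```bash
cat >> h.py <<'E'
b=np.load('board.npy'); B=R.from_rotvec([0,0,b[2]]).as_matrix()
def st():
    o=ctrl.get_obs(); T=R.from_rotvec(o['orientation']).as_matrix(); p=np.array(o['ee_pos'])
    pb=B.T@(p-[*b[:2],0]); a=np.degrees(np.arctan2(*(B.T@T[:,1])[1::-1]))
    print('t',round(o['t'],2),'board',pb.round(1),'toolY deg in board',round(a,2),'F board',(B.T@o['ft_force']).round(2),'M',np.round(o['moment'],2),'w',round(o['width'],1),'q',np.round(o['qpos'],2)); return o,T,pb
def to(x,y,z):
    o,T,pb=st(); print('need units',(T.T@B@(np.array([x,y,z])-pb)/25).round(2))
E
python3 -c "
from h import *
to(-135,-73,75)"
```

```text
t 2.53 board [-116.3  566.7  222.9] toolY deg in board 90.15 F board [ 0.02 -0.23 -0.23] M [ 0.03  0.02 -0.  ] w 0.7 q [ 0.48  0.09  2.09 -0.    0.96 -1.25]
need units [  0.82 -25.59   5.91]
```

Request:
{"op": "move_arm", "data": {"steps": [[[0,-1,0],0,1],[[0,-1,0],0,1],[[0,-1,0],0,1],[[0,-1,0],0,1],[[0,-1,0],0,1],[[0,-1,0],0,1],[[0,-1,0],0,1],[[0,-1,0],0,1],[[0,-1,0],0,1],[[0,-1,0],0,1],[[0,-1,0],0,1],[[0,-1,0],0,1],[[0,-1,0],0,1],[[0,-1,0],0,1],[[0.2,-1,0],0,1],[[0.2,-1,0],0,1],[[0.2,-1,0],0,1],[[0.2,-1,0],0,1],[[0,-1,0],0,1],[[0,-1,0],0,1]]}}

```text
t: 4.2
ee_pos: [411.0, -299.2, 222.8]
orientation: [-0.251, 3.131, -0.0]
ft_force: [-0.7, -1.2, -0.0]
width: 0.6
grasp_force: 0.0
```

```bash
python3 -c "
from h import *
to(-135,-73,75)"
```

```text
t 4.2 board [-135.6   66.5  222.8] toolY deg in board 90.14 F board [-0.91 -1.09 -0.03] M [ 0.   -0.01 -0.02] w 0.6 q [-0.65  0.25  1.88  0.    1.   -2.38]
need units [-0.01 -5.58  5.91]
```

Request:
{"op": "move_arm", "data": {"steps": [[[0,-0.3,0.33],1,1],[[-0.03,-0.3,0.33],1,1],[[-0.05,-0.3,0.33],1,1],[[-0.08,-0.29,0.33],1,1],[[-0.1,-0.28,0.33],1,1],[[-0.13,-0.27,0.33],1,1],[[-0.15,-0.26,0.33],1,1],[[-0.17,-0.25,0.33],1,1],[[-0.19,-0.23,0.33],1,1],[[-0.21,-0.21,0.33],1,1],[[-0.23,-0.19,0.33],1,1],[[-0.25,-0.17,0.33],1,1],[[-0.26,-0.15,0.33],1,1],[[-0.27,-0.13,0.33],1,1],[[-0.28,-0.1,0.33],1,1],[[-0.29,-0.08,0.33],1,1],[[-0.3,-0.05,0.33],1,1],[[-0.3,-0.03,0.33],1,1],[[0,0,0],0,1]]}}

```text
t: 5.78
ee_pos: [432.6, -431.8, 72.8]
orientation: [-2.04, -2.388, 0.0]
ft_force: [-1.6, 0.6, -0.6]
width: 0.4
grasp_force: 0.0
```

```bash
python3 -c "
from h import *
to(-135,-73,75)"
```

```text
t 5.78 board [-135.2  -67.8   72.8] toolY deg in board -0.04 F board [-1.45  0.83 -0.57] M [-0.01  0.08  0.02] w 0.4 q [-0.8   0.6   1.74 -0.    0.8  -0.96]
need units [-0.21  0.01 -0.09]
```

Request:
{"op": "move_arm", "data": {"steps": [[[-0.1,0.2,0],0,1],[[-0.1,0.2,0],0,1],[[0,0.15,0],0,1],[[0,0.1,0],0,1],[[0,0.1,0],0,1],[[0,0.1,0],0,1],[[0,0.1,0],0,1],[[0,0.1,0],0,1],[[0,0.1,0],0,1],[[0,0.1,0],0,1],[[0,0.1,0],0,1],[[0,0.1,0],0,1],[[0,0.1,0],0,1]]}}

```text
t: 6.87
ee_pos: [470.3, -430.0, 74.3]
orientation: [-2.034, -2.391, 0.002]
ft_force: [-7.8, -1.8, 3.8]
width: 0.3
grasp_force: 4.4
```

```bash
python3 -c "
from h import *
to(-78.5,-73,75)"
```

```text
t 6.87 board [-97.6 -72.   74.3] toolY deg in board 0.19 F board [-7.96 -0.58  3.85] M [-0.31  1.03  0.04] w 0.3 q [-0.76  0.63  1.68 -0.    0.83 -0.92]
need units [-0.04  0.77 -0.03]
```

Pushing; continue slowly until the force rises.

Request:
{"op": "move_arm", "data": {"steps": [[[0,0.08,0],0,1],[[0,0.08,0],0,1],[[0,0.08,0],0,1],[[0,0.08,0],0,1],[[0,0.08,0],0,1],[[0,0.06,0],0,1],[[0,0.05,0],0,1],[[0,0.05,0],0,1]]}}

```text
t: 7.53
ee_pos: [484.1, -427.8, 74.3]
orientation: [-2.034, -2.391, 0.002]
ft_force: [-7.9, -1.8, 4.3]
width: 0.2
grasp_force: 4.4
```

```bash
python3 -c "
from h import *
to(-78.5,-73,75)"
```

```text
t 7.53 board [-83.7 -72.   74.3] toolY deg in board 0.19 F board [-8.04 -0.57  4.34] M [-0.32  1.06  0.09] w 0.2 q [-0.74  0.64  1.66 -0.    0.85 -0.9 ]
need units [-0.04  0.21 -0.03]
```

Request:
{"op": "move_arm", "data": {"steps": [[[0,0.05,0],0,1],[[0,0.05,0],0,1],[[0,0.05,0],0,1],[[0,0.04,0],0,1]]}}

```text
t: 7.87
ee_pos: [488.8, -427.1, 74.3]
orientation: [-2.034, -2.391, 0.002]
ft_force: [-7.8, -2.2, 5.3]
width: 0.8
grasp_force: 4.4
```

```bash
python3 -c "
from h import *
to(-78.5,-73,75)"
```

```text
t 7.87 board [-78.9 -72.   74.3] toolY deg in board 0.19 F board [-8.06 -0.9   5.28] M [-0.29  1.05  0.07] w 0.8 q [-0.74  0.64  1.65 -0.    0.85 -0.9 ]
need units [-0.04  0.02 -0.03]
```

Request:
{"op": "move_arm", "data": {"steps": [[[0,0.04,0],0,1],[[0,0.04,0],0,1],[[0,0.04,0],0,1]]}}

```text
t: 8.12
ee_pos: [489.6, -426.4, 74.2]
orientation: [-2.031, -2.389, 0.005]
ft_force: [-20.1, -2.5, 12.1]
width: 0.1
grasp_force: 10.9
```

```bash
python3 -c "
from h import *
st()"
```

```text
t 8.12 board [-78.  -71.5  74.2] toolY deg in board 0.22 F board [-20.25   0.69  12.08] M [-0.32  2.56  0.11] w 0.1 q [-0.73  0.64  1.65 -0.    0.85 -0.89]
```

Request:
{"op": "move_arm", "data": {"steps": [[[0,0,0],0,1],[[0,0,0],0,1],[[0,0,0],0,1],[[0,-0.1,0],0,1],[[0,-0.6,0],0,1],[[0,-0.8,-0.5],0,1],[[0,0,-1],0,1],[[0,0,-1],0,1],[[0,0,-1],0,1],[[0,0,-1],0,1]]}}

```text
t: 8.95
ee_pos: [455.4, -432.4, 187.7]
orientation: [-2.036, -2.392, -0.0]
ft_force: [0.8, 0.0, 0.3]
width: 0.5
grasp_force: 0.0
```

```bash
python3 - <<'E'
from h import *
st()
shot('top','top2.png'); 
a=cv2.imread('pics/top2.png')[160:330,160:400]; cv2.imwrite('pics/t2z.png',cv2.resize(a,None,fx=3.3,fy=3.3,interpolation=2))
E
```

```text
t 8.95 board [-112.7  -72.   187.7] toolY deg in board 0.15 F board [ 0.78 -0.1   0.25] M [-0.11 -0.01  0.06] w 0.5 q [-0.78  0.47  1.65  0.    1.03 -0.94]
```

View pics/t2z.png

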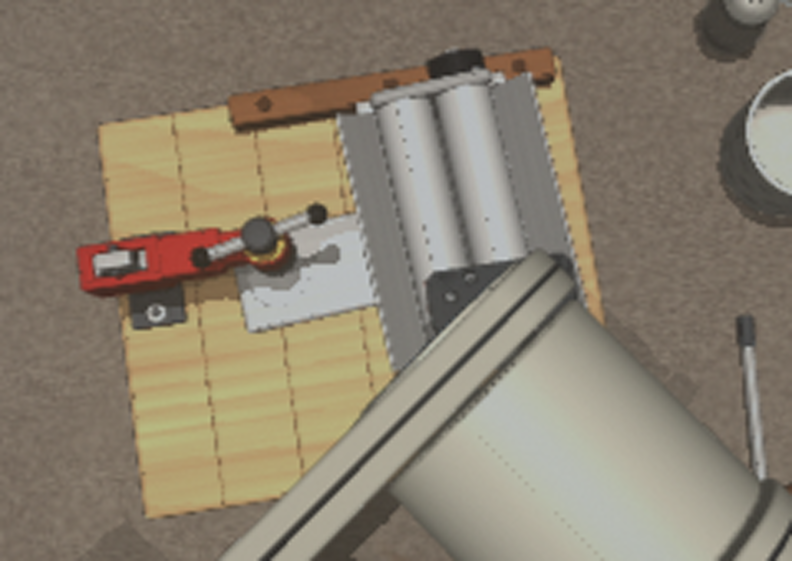

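```bash
python3 - <<'E'
from h import *
d=cams.get_image('top')
tb=lambda p,z:(B.T@(atz(d,*z2p(*p),z)-[*b[:2],0])).round(1)
for p,z in [((248,331),38),((380,303),38),((240,128),56),((555,85),56),((357,108),120),((500,75),120),((147,517),30),((623,443),30)]: print(p,tb(p,z))
s=shot('scene','s2.png')
a=cv2.imread('pics/s2.png')[170:330,180:380]; cv2.imwrite('pics/s2z.png',cv2.resize(a,None,fx=3.7,fy=3.7,interpolation=2))
E
```

```text
(248, 331) [-20.9  70.6  38. ]
(380, 303) [-16.  -12.5  38. ]
(240, 128) [102.6  57.   56. ]
(555, 85) [ 100.  -139.9   56. ]
(357, 108) [ 91.3 -17.2 120. ]
(500, 75) [  98.  -101.8  120. ]
(147, 517) [-123.3  147.6   30. ]
(623, 443) [-122.8 -147.5   30. ]
```

View pics/s2z.png

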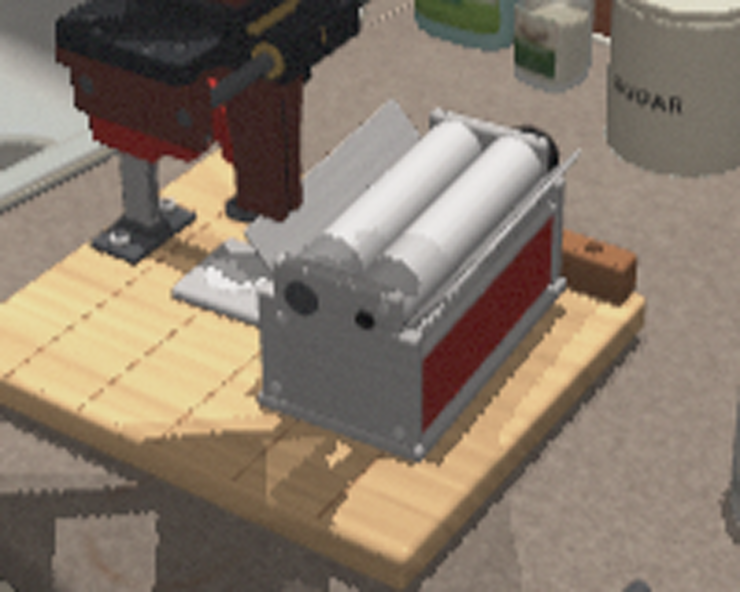

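```bash
python3 - <<'E'
from h import *
s=cams.get_image('scene')
def tb(p,z,k=3.7,o=(180,170)):
    return (B.T@(atz(s,p[0]/k+o[0],p[1]/k+o[1],z)-[*b[:2],0])).round(1)
print('front base',tb((262,404),30),tb((418,460),30))
print('right base',tb((418,460),30),tb((562,290),30))
print('foot front',tb((174,293),38),tb((260,322),38))
print('board right edge',tb((400,558),30),tb((643,300),30),'front',tb((0,375),30))
# earlier
print('before',tb((297,427),30,3.3,(150,160)),tb((440,478),30,3.3,(150,160)), tb((580,322),30,3.3,(150,160)))
print('foot front before',tb((226,320),38,3.3,(150,160)),tb((297,345),38,3.3,(150,160)))
E
```

```text
front base [-65.9 -28.3  30. ] [ -58.7 -119.1   30. ]
right base [ -58.7 -119.1   30. ] [ 105.5 -108.4   30. ]
foot front [-23.  64.  38.] [-18.5   8.2  38. ]
board right edge [-121.  -149.4   30. ] [ 121.5 -150.4   30. ] front [-121.9  101.7   30. ]
before [-100.7  -29.4   30. ] [ -91.9 -120.1   30. ] [  71.2 -113.5   30. ]
foot front before [-52.9  61.5  38. ] [-49.1  10.2  38. ]
```

Request:
{"op": "move_arm", "data": {"steps": [[[0.4,0,0.9],0,1],[[0.4,0,0.9],0,1],[[0,0,0.9],0,1],[[0,0,0.9],0,1],[[0,0,0.8],0,1],[[0,0.4,0],0,1],[[0,0.4,0],0,1],[[0,0.2,0],0,1],[[0,0.1,0],0,1],[[0,0.08,0],0,1],[[0,0.08,0],0,1]]}}

```text
t: 10.07
ee_pos: [485.0, -407.9, 77.7]
orientation: [2.034, 2.392, -0.0]
ft_force: [-0.9, -0.5, -0.0]
width: 0.5
grasp_force: 0.0
```

```bash
python3 -c "
from h import *
st()"
```

```text
t 10.07 board [-79.6 -52.5  77.7] toolY deg in board 0.19 F board [-0.94 -0.38 -0.04] M [-0.1   0.05 -0.  ] w 0.5 q [-0.72  0.62  1.69 -0.    0.83 -0.88]
```

Request:
{"op": "move_arm", "data": {"steps": [[[0,0.05,0],0,1],[[0,0.05,0],0,1],[[0,0.05,0],0,1],[[0,0.04,0],0,1]]}}

```text
t: 10.4
ee_pos: [485.8, -407.3, 77.4]
orientation: [-2.032, -2.39, 0.005]
ft_force: [-19.5, -3.4, 13.2]
width: 0.1
grasp_force: 10.2
```

```bash
python3 -c "
from h import *
st()"
```

```text
t 10.4 board [-78.8 -52.   77.4] toolY deg in board 0.2 F board [-19.8   -0.25  13.22] M [-0.35  2.39  0.14] w 0.1 q [-0.72  0.62  1.69 -0.    0.84 -0.87]
```

```bash
python3 - <<'E'
from h import *
s=shot('scene','s3.png')
a=cv2.imread('pics/s3.png')[170:330,180:380]; cv2.imwrite('pics/s3z.png',cv2.resize(a,None,fx=3.7,fy=3.7,interpolation=2))
E
```

```text
(no output)
```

View pics/s3z.png

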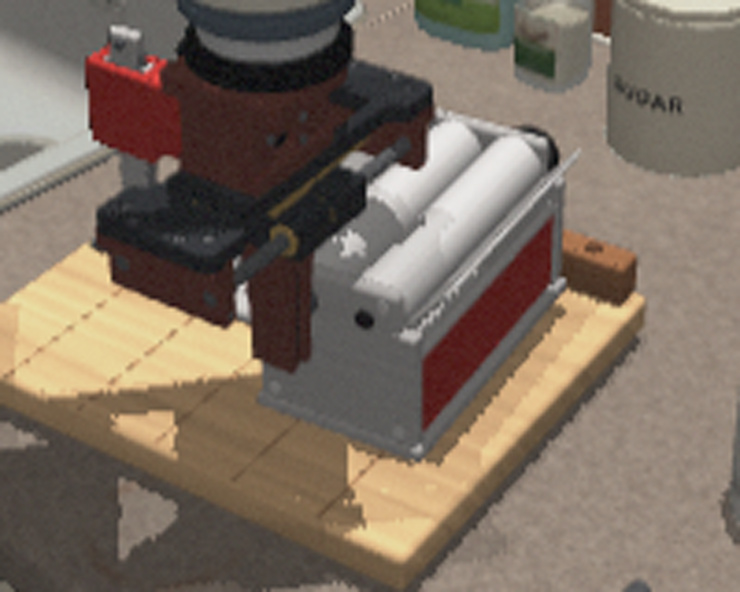

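Request:
{"op": "move_arm", "data": {"steps": [[[0,-0.2,0],0,1],[[0.15,-0.15,0.3],0,1],[[0.15,0,0.25],0,1],[[0,0.15,0],0,1],[[0,0.1,-0.02],0,1],[[0,0.05,-0.03],0,1],[[0,0.05,-0.03],0,1]]}}

```text
t: 11.03
ee_pos: [483.0, -396.6, 63.0]
orientation: [-2.027, -2.385, 0.003]
ft_force: [-20.6, 3.7, 5.9]
width: 0.7
grasp_force: 10.0
```

```bash
python3 -c "
from h import *
st()"
```

```text
t 11.03 board [-79.8 -41.   63. ] toolY deg in board 0.24 F board [-19.72   6.92   5.91] M [0.37 2.39 0.18] w 0.7 q [-0.71  0.64  1.7  -0.    0.81 -0.87]
```

Request:
{"op": "move_arm", "data": {"steps": [[[0,0,-0.05],0,1],[[-0.05,0.03,-0.03],0,1],[[-0.05,0.02,0],0,1]]}}

```text
t: 11.28
ee_pos: [483.7, -398.4, 65.0]
orientation: [-2.025, -2.383, 0.003]
ft_force: [-23.9, 4.6, 7.8]
width: 0.3
grasp_force: 12.0
```

```bash
python3 -c "
from h import *
st()"
```

```text
t 11.28 board [-79.4 -42.9  65. ] toolY deg in board 0.24 F board [-22.92   8.32   7.77] M [0.63 2.81 0.22] w 0.3 q [-0.71  0.64  1.7  -0.    0.82 -0.87]
```

```bash
python3 - <<'E'
from h import *
d=cams.get_image('top'); s=cams.get_image('scene')
def tri(p,q):
    o1,r1=ray(d,*z2p(*p)); o2,r2=ray(s,q[0]/3.7+180,q[1]/3.7+170)
    r1/=np.linalg.norm(r1); r2/=np.linalg.norm(r2)
    t=np.linalg.lstsq(np.c_[r1,-r2],o2-o1,rcond=None)[0]; A=o1+r1*t[0]; C=o2+r2*t[1]
    return (B.T@((A+C)/2-[*b[:2],0])).round(1), np.linalg.norm(A-C).round(1)
for n,p,q in [('trayTip far',(340,117),(392,100)),('platefarL',(357,108),(433,112)),('platefarR',(500,75),(557,178)),('knob',(455,62),(540,145)),('trayR far',(532,78),(580,152))]: print(n,*tri(p,q))
E
```

```text
trayTip far [ 86.1  -7.6 130. ] 1.7
platefarL [ 94.7 -22.3 122. ] 12.7
platefarR [ 101.7 -103.6  104.1] 1.1
knob [114.3 -81.3 110.3] 8.6
trayR far [  92.4 -120.1  130.5] 3.4
```

```bash
python3 - <<'E'
from h import *
s=cams.get_image('scene')
for z in (30,38,50,60,70,80,130,153,173):
    print(z,((proj(s,[*(B@[20,45,0]+[*b[:2],0])[:2],z])-[150,160])*3.3).round(0),((proj(s,[*(B@[20,125,0]+[*b[:2],0])[:2],z])-[150,160])*3.3).round(0))
E
```

```text
30 [321. 281.] [224. 242.]
38 [321. 270.] [223. 232.]
50 [320. 255.] [222. 217.]
60 [319. 241.] [220. 204.]
70 [318. 228.] [219. 191.]
80 [318. 214.] [218. 177.]
130 [314. 145.] [212. 109.]
153 [312. 112.] [209.  77.]
173 [310.  82.] [206.  48.]
```

Request:
{"op": "move_arm", "data": {"steps": [[[0.1,0,-0.03],0,1],[[0.1,0,0],0,1],[[0.1,0.02,0],0,1]]}}

```text
t: 11.68
ee_pos: [485.6, -392.3, 66.2]
orientation: [-2.03, -2.387, 0.002]
ft_force: [-8.9, 2.3, 0.4]
width: 0.4
grasp_force: 4.6
```

```bash
python3 -c "
from h import *
st()"
```

```text
t 11.68 board [-76.6 -37.1  66.2] toolY deg in board 0.19 F board [-8.47  3.68  0.37] M [0.15 1.14 0.01] w 0.4 q [-0.7   0.63  1.71 -0.    0.81 -0.86]
```

Request:
{"op": "move_arm", "data": {"steps": [[[0.08,0.06,0],0,1],[[0.08,0.06,0],0,1],[[0.05,0.05,0],0,1]]}}

```text
t: 11.93
ee_pos: [486.8, -385.6, 65.9]
orientation: [-2.027, -2.384, 0.004]
ft_force: [-24.5, -1.9, 9.6]
width: 0.6
grasp_force: 13.3
```

```bash
python3 -c "
from h import *
st()"
```

```text
t 11.93 board [-74.4 -30.7  65.9] toolY deg in board 0.23 F board [-24.51   1.94   9.55] M [-0.26  2.93 -0.02] w 0.6 q [-0.69  0.63  1.71 -0.    0.81 -0.85]
```

Request:
{"op": "move_arm", "data": {"steps": [[[0,-0.15,0],0,1],[[0,-0.5,0],0,1],[[0,-0.8,-0.8],0,1],[[0,0,-1],0,1],[[0,0,-1],0,1],[[0,0,-1],0,1],[[0,0,-1],0,1],[[0,0,0],0,1]]}}

```text
t: 12.6
ee_pos: [458.7, -396.3, 192.9]
orientation: [2.03, 2.386, 0.0]
ft_force: [1.1, -1.2, 1.2]
width: 0.8
grasp_force: 0.0
```

```bash
python3 - <<'E'
from h import *
st()
s=shot('scene','s4.png'); d=shot('top','t4.png')
a=cv2.imread('pics/s4.png')[170:330,180:380]; A=cv2.resize(a,(500,400),interpolation=2)
a=cv2.imread('pics/t4.png')[160:310,160:350]; A2=cv2.resize(a,None,fx=1.6,fy=2.6667,interpolation=2)
cv2.imwrite('pics/c4.png',np.hstack([A[:, :],cv2.resize(a,(300,237))[:0].reshape(0,300,3) if 0 else cv2.copyMakeBorder(cv2.resize(a,(300,237)),0,163,0,0,0)]))
E
```

```text
t 12.6 board [-103.8  -36.9  192.9] toolY deg in board 0.18 F board [ 0.91 -1.37  1.18] M [-0.07 -0.   -0.  ] w 0.8 q [-0.73  0.43  1.7   0.    1.   -0.89]
```

View pics/c4.png

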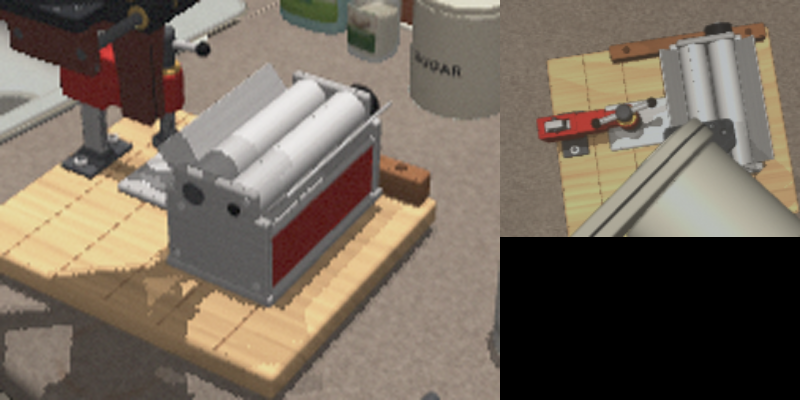

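```bash
python3 - <<'E'
from h import *
s=cams.get_image('scene'); d=cams.get_image('top')
def tb(c,p,z,k,o): return (B.T@(atz(c,p[0]/k+o[0],p[1]/k+o[1],z)-[*b[:2],0])).round(1)
for p in [(169,263),(270,305),(381,205)]: print(tb(s,p,30,2.5,(180,170)))
# edges: auto line fits in top image, between known pts
g=cv2.cvtColor(d['image'],cv2.COLOR_RGB2GRAY)
seg=cv2.createLineSegmentDetector().detect(g)[0][:,0]
for x1,y1,x2,y2 in seg:
    L=np.hypot(x2-x1,y2-y1)
    if L>15 and 160<x1<350 and 170<y1<310:
        P=tb(d,(x1,y1),38,1,(0,0)); Q=tb(d,(x2,y2),38,1,(0,0)); v=(Q-P)[:2]; a=np.arctan2(v[1],v[0])%(np.pi/2); a=a-np.pi/2 if a>np.pi/4 else a
        if abs(a)<.15: print('top',np.round([x1,y1,x2,y2]),P[:2],Q[:2],round(a,3))
E
```

```text
[-59.6 -15.9  30. ]
[ -58.3 -107.9   30. ]
[  95.  -115.4   30. ]
top [259. 196. 232. 200.] [104.3   2.9] [103.5  61.4] 0.014
top [310. 179. 292. 182.] [ 122.5 -107.7] [123.7 -68.2] -0.03
top [202. 230. 219. 229.] [ 50.6 130.4] [47.6 94.1] -0.082
top [200. 279. 203. 309.] [-48.1 147. ] [-108.3  147.3] -0.005
top [231. 254. 261. 249.] [-6.  78.2] [-6.5 16.1] -0.008
top [294. 235. 287. 187.] [ 13.1 -56.3] [114.2 -56.4] -0.001
top [293. 187. 301. 234.] [112.7 -68.6] [ 12.8 -69.4] 0.008
top [348. 292. 329. 181.] [-118.1 -146.3] [ 114.  -145.7] 0.003
top [227. 192. 192. 197.] [122.3  68.8] [122.3 142.7] 0.0
top [190. 199. 193. 231.] [118.5 147.3] [ 52.4 147.6] -0.005
top [232. 197. 258. 192.] [110.8  59.9] [111.6   4.3] 0.014
top [197. 261. 199. 277.] [-10.1 146.7] [-43.1 147.7] -0.03
top [275. 192. 282. 234.] [108.1 -30.1] [ 18.1 -31.2] 0.012
top [316. 261. 305. 186.] [-47.2 -92.8] [109.5 -94.3] -0.01
top [235. 240. 216. 246.] [19.7 66.2] [ 14.1 105.3] 0.142
top [187. 247. 217. 242.] [ 20.5 164.3] [ 21.6 102.7] 0.018
top [329. 234. 332. 258.] [   3.4 -127. ] [ -46.  -125.9] -0.022
top [242. 186. 261. 183.] [131.2  36. ] [130.8  -3.5] -0.01
```

Request:
{"op": "move_arm", "data": {"steps": [[[1,0.5,0],0,1],[[1,0.7,0],0,1],[[1,0.8,0],0,1],[[1,0.9,0],0,1],[[1,1,0],0,1],[[0.38,1,0],0,1],[[0,0,0.2],0,1],[[0,0,0],0,1]]}}

```text
t: 13.47
ee_pos: [555.3, -240.4, 180.3]
orientation: [-2.031, -2.393, 0.002]
ft_force: [-1.4, -0.3, 0.1]
width: 0.2
grasp_force: 0.0
```

```bash
python3 - <<'E'
from h import *
to(19,97.5,145)
d=cams.get_image('wrist'); cv2.imwrite('pics/w1.png',d['image'][:,:,::-1])
s=cams.get_image('scene'); cv2.imwrite('pics/s5z.png',cv2.resize(s['image'][110:270,150:350,::-1],None,fx=3.7,fy=3.7,interpolation=2))
E
```

```text
t 13.47 board [ 16.1 101.8 180.3] toolY deg in board 0.31 F board [-1.41 -0.11  0.08] M [-0.07  0.04  0.02] w 0.2 q [-0.43  0.45  1.7  -0.    0.99 -0.59]
need units [-0.18  0.12  1.41]
```

View pics/w1.png

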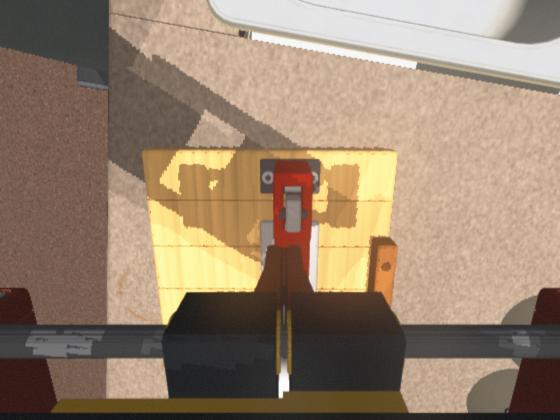

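```bash
python3 - <<'E'
from h import *
o,T,pb=st(); d=cams.get_image('wrist'); M=np.array(d['mount']); K=np.array(d['camera_matrix'])
def wat(u,v,z):
    r=T@M[:3,:3]@np.linalg.inv(K)@[u,v,1]; c=T@M[:3,3]+o['ee_pos']; return (B.T@(c+r*(z-c[2])/r[2]-[*b[:2],0])).round(1)
print('bar top',wat(293,190,164),'jaw edges',wat(273,215,140),wat(312,215,140),'board corner far-left',wat(144,150,30),wat(397,150,30))
P=np.linalg.inv(M)@[0,0,0,1]; q=K@P[:3]; print('tcp px',q[:2]/q[2])
print(M.round(2).tolist())
E
```

```text
t 13.57 board [ 14.9 100.7 181.1] toolY deg in board 0.17 F board [0.32 0.02 0.02] M [-0.07  0.08  0.04] w 0.3 q [-0.43  0.44  1.71 -0.    1.   -0.59]
bar top [ 20.7 138.  164. ] jaw edges [  8.3 115.5 140. ] [ 34.2 115.6 140. ] board corner far-left [-119.6  146.5   30. ] [124.4 147.1  30. ]
tcp px [282.73099034 262.70687134]
[[-0.0, -0.96, -0.29, 78.63], [1.0, -0.0, 0.0, 0.23], [-0.0, -0.29, 0.96, -162.14], [0.0, 0.0, 0.0, 1.0]]
```

View pics/s5z.png

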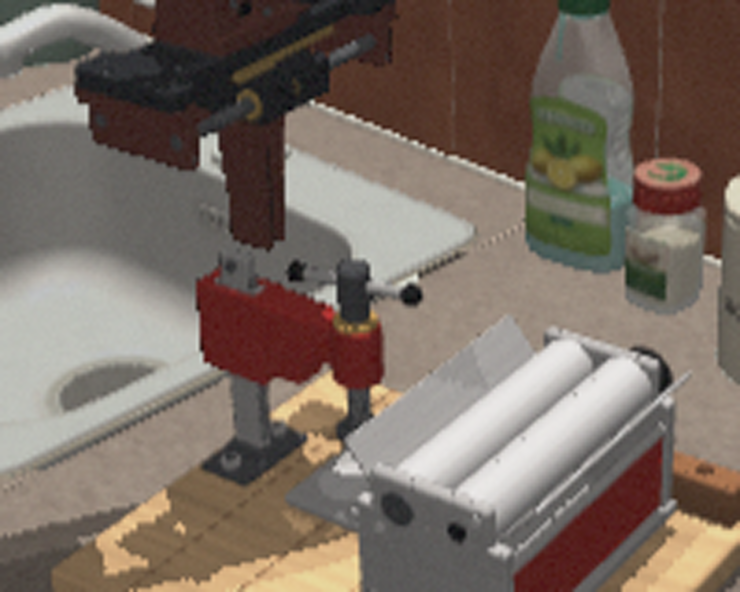

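Request:
{"op": "move_arm", "data": {"steps": [[[-0.07,0.1,0.4],0,1],[[-0.07,0.1,0.4],0,1],[[0,0,0.4],0,1],[[0,0,0.1],0,1],[[0,0,0],0,1]]}}

```text
t: 14.03
ee_pos: [560.0, -244.4, 148.4]
orientation: [-2.035, -2.39, 0.001]
ft_force: [-0.2, -0.2, -0.5]
width: 0.1
grasp_force: 0.0
```

```bash
python3 -c "
from h import *
to(20,97.5,140)"
```

```text
t 14.03 board [ 20.1  97.2 148.4] toolY deg in board 0.14 F board [-0.22 -0.17 -0.47] M [-0.05  0.12 -0.01] w 0.1 q [-0.43  0.49  1.71 -0.    0.94 -0.59]
need units [ 0.01 -0.    0.34]
```

Request:
{"op": "move_arm", "data": {"steps": [[[0,0,0.2],0,1],[[0,0,0.15],0,1],[[0,0,0.15],0,1],[[0,0,0.15],0,1],[[0,0,0.15],0,1],[[0,0,0.15],0,1]]}}

```text
t: 14.53
ee_pos: [561.4, -244.7, 126.3]
orientation: [2.035, 2.392, 0.0]
ft_force: [0.2, -1.2, 0.5]
width: 0.5
grasp_force: 0.7
```

```bash
python3 -c "
from h import *
to(20,97.5,106)"
```

```text
t 14.53 board [ 21.4  96.7 126.3] toolY deg in board 0.16 F board [ 0.   -1.23  0.52] M [-0.24 -0.   -0.  ] w 0.5 q [-0.43  0.52  1.72 -0.    0.89 -0.59]
need units [ 0.03 -0.06  0.81]
```

```bash
python3 - <<'E'
from h import *
s=cams.get_image('scene'); cv2.imwrite('pics/s6z.png',cv2.resize(s['image'][130:250,170:310,::-1],None,fx=5,fy=5,interpolation=2))
E
```

```text
(no output)
```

View pics/s6z.png

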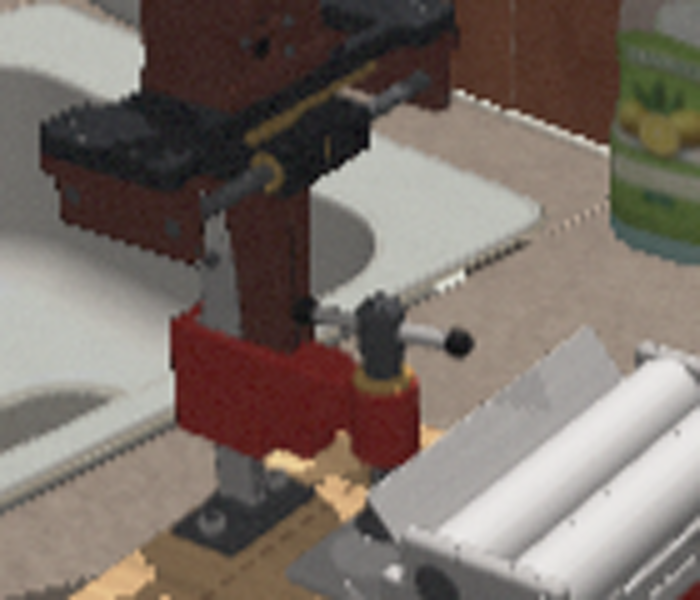

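Request:
{"op": "move_arm", "data": {"steps": [[[0.02,-0.03,0.12],0,1],[[0,-0.02,0.12],0,1],[[0,0,0.12],0,1],[[0,0,0.1],0,1],[[0,0,0.08],0,1]]}}

```text
t: 15.0
ee_pos: [559.8, -244.2, 112.6]
orientation: [-2.036, -2.392, -0.0]
ft_force: [0.6, 0.2, 0.5]
width: 0.6
grasp_force: 0.6
```

```bash
python3 -c "
from h import *
to(20,97.5,106)"
```

```text
t 15.0 board [ 19.9  97.5 112.6] toolY deg in board 0.16 F board [0.67 0.13 0.53] M [-0.02 -0.15 -0.05] w 0.6 q [-0.43  0.54  1.73  0.    0.87 -0.59]
need units [0.   0.   0.26]
```

Request:
{"op": "move_arm", "data": {"steps": [[[0,0,0.08],0,1],[[0,0,0.08],0,1],[[0,0,0.06],0,1],[[0,0,0.06],0,1]]}}

```text
t: 15.33
ee_pos: [559.7, -243.3, 106.2]
orientation: [-2.036, -2.391, -0.002]
ft_force: [-0.9, 7.8, 10.7]
width: 0.4
grasp_force: 5.2
```

```bash
python3 -c "
from h import *
to(20,97.5,103)"
```

```text
t 15.33 board [ 20.   98.4 106.2] toolY deg in board 0.14 F board [ 0.31  7.81 10.68] M [1.37 0.28 0.05] w 0.4 q [-0.43  0.55  1.73  0.    0.86 -0.59]
need units [-0.03  0.    0.13]
```

Request:
{"op": "move_arm", "data": {"steps": [[[-0.03,0,0.05],0,1],[[-0.02,0,0.05],0,1]]}}

```text
t: 15.5
ee_pos: [559.8, -243.1, 104.9]
orientation: [-2.035, -2.389, -0.003]
ft_force: [-6.1, 17.3, 28.4]
width: 0.7
grasp_force: 14.9
```

```bash
python3 -c "
from h import *
to(20,97.5,103)"
```

```text
t 15.5 board [ 20.1  98.5 104.9] toolY deg in board 0.11 F board [-3.31 18.09 28.43] M [ 2.92  1.1  -0.04] w 0.7 q [-0.43  0.55  1.73  0.    0.86 -0.59]
need units [-0.04 -0.    0.08]
```

Request:
{"op": "move_arm", "data": {"steps": [[[-0.03,0,-0.06],0,1],[[0,0,0],0,1],[[0,0,0],0,1],[[0,0,0],0,1]]}}

```text
t: 15.83
ee_pos: [560.2, -245.8, 105.4]
orientation: [-2.036, -2.392, -0.001]
ft_force: [-0.9, 3.8, 7.9]
width: 0.7
grasp_force: 4.0
```

```bash
python3 -c "
from h import *
to(20,97.5,103)"
```

```text
t 15.83 board [ 20.1  95.7 105.4] toolY deg in board 0.16 F board [-0.28  3.86  7.88] M [ 0.62  0.16 -0.06] w 0.7 q [-0.43  0.55  1.73  0.    0.86 -0.59]
need units [ 0.07 -0.    0.09]
```

Request:
{"op": "move_arm", "data": {"steps": [[[0,0,-0.3],0,1],[[0,0,-0.8],0,1],[[0,0,-1],0,1],[[0,0,-1],0,0.52],[[-0.5,0,0],0,0.52],[[-0.7,0,0],0,0.52],[[-0.7,0,0],0,0.52],[[-0.12,0,0],0,0.52],[[0,0,0],0,0.52],[[0,0,0],0,0.52]]}}

```text
t: 16.67
ee_pos: [567.4, -296.3, 180.9]
orientation: [-2.036, -2.389, 0.001]
ft_force: [-0.2, 0.2, -1.0]
width: 41.0
grasp_force: 0.0
```

```bash
python3 - <<'E'
from h import *
to(20,45,118)
s=cams.get_image('scene'); cv2.imwrite('pics/s7.png',s['image'][:,:,::-1])
for t in ['jaw','t_bar']:
    for b_ in cams.cut_out('scene',t)[:1]: print(t,b_['p'],np.round(b_['rect'],1))
print('expected tbar px',proj(s,[*(B@[20,45,0]+[*b[:2],0])[:2],131]))
w=cams.get_image('wrist'); cv2.imwrite('pics/w7.png',w['image'][:,:,::-1])
E
```

```text
t 16.67 board [ 19.2  44.8 180.9] toolY deg in board 0.09 F board [-0.13  0.24 -0.97] M [0.   0.06 0.07] w 41.0 q [-0.5   0.49  1.62  0.    1.03 -0.66]
need units [0.   0.04 2.51]
jaw 0.84 [233.7 220.8  58.8  44.8]
t_bar 0.71 [246.2 204.3  35.2  12.5]
expected tbar px [245.02317003 203.45336001]
```

```bash
python3 - <<'E'
import cv2,numpy as np
w=cv2.resize(cv2.imread('pics/w7.png')[200:420,150:410],(400,338)); s=cv2.resize(cv2.imread('pics/s7.png')[170:270,190:310],(400,333),interpolation=2)
cv2.imwrite('pics/c7.png',np.hstack([w[:333],s]))
E
```

```text
(no output)
```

View pics/c7.png

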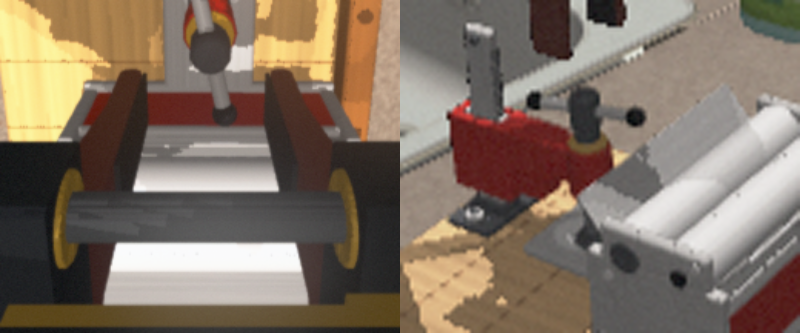

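Request:
{"op": "move_arm", "data": {"steps": [[[0,0.04,0.5],0,0.52],[[0,0,0.6],0,0.52],[[0,0,0.6],0,0.52],[[0,0,0.4],0,0.52],[[0,0,0.3],0,0.52],[[0,0,0],0,0.52]]}}

```text
t: 17.37
ee_pos: [568.2, -295.1, 120.3]
orientation: [-2.034, -2.391, 0.001]
ft_force: [-0.7, -0.2, -0.6]
width: 42.0
grasp_force: 0.0
```

```bash
python3 -c "
from h import *
to(20,45,118)"
```

```text
t 17.37 board [ 20.3  45.8 120.3] toolY deg in board 0.19 F board [-0.72 -0.07 -0.63] M [-0.06  0.09  0.01] w 42.0 q [-0.5   0.57  1.66 -0.    0.92 -0.66]
need units [-0.03 -0.01  0.09]
```

Request:
{"op": "move_arm", "data": {"steps": [[[0,0,0],1,0.52],[[0,0,0],1,0.52],[[0,0,0],1,0.52],[[0,0,0],1,0.52],[[0,0,0],1,0.52],[[0,0,0],1,0.52],[[0,0,0],1,0.52],[[0,0,0],1,0.52],[[0,0,0],1,0.52],[[0,0,0],1,0.52],[[0,0,0],1,0.52],[[0,0,0],1,0.52]]}}

```text
t: 18.37
ee_pos: [569.7, -296.0, 123.1]
orientation: [2.961, 1.048, 0.001]
ft_force: [0.2, 0.6, -0.8]
width: 42.5
grasp_force: 4.1
```

```bash
python3 -c "
from h import *
st()"
```

```text
t 18.37 board [ 21.6  44.8 123.1] toolY deg in board -60.04 F board [ 0.31  0.53 -0.76] M [-0.    0.14  0.23] w 42.5 q [-0.5   0.57  1.65 -0.    0.92  0.39]
```

Request:
{"op": "move_arm", "data": {"steps": [[[0,0,0],1,0.52],[[0,0,0],1,0.52],[[0,0,0],1,0.52],[[0,0,0],1,0.52],[[0,0,0],1,0.52],[[0,0,0],1,0.52]]}}

```text
t: 18.87
ee_pos: [569.1, -295.7, 122.9]
orientation: [-3.132, -0.246, 0.0]
ft_force: [-1.4, 0.3, 0.4]
width: 42.3
grasp_force: 4.3
```

```bash
cat > m.py <<'E'
from h import *
st(); m=[]
for i in range(6):
    cams.get_image('top'); o=ctrl.get_obs(); m.append([o['moment'][2],*(B.T@o['ft_force'])])
m=np.array(m); print('paused Mz,F',m.mean(0).round(3),m[:,0].round(3))
E
python3 m.py
```

```text
t 18.87 board [ 21.   45.1 122.9] toolY deg in board -90.05 F board [-1.31  0.48  0.38] M [0.13 0.31 0.27] w 42.3 q [-0.5   0.57  1.65 -0.    0.92  0.92]
paused Mz,F [ 0.104 -1.237  1.099  0.948] [0.134 0.108 0.123 0.102 0.1   0.057]
```

Request:
{"op": "move_arm", "data": {"steps": [[[0,0,0],0.5,0.52],[[0,0,0],0.5,0.52],[[0,0,0],0.5,0.52],[[0,0,0],0.3,0.52],[[0,0,0],0.3,0.52],[[0,0,0],0.3,0.52],[[0,0,0],0.3,0.52]]}}

```text
t: 19.75
ee_pos: [569.0, -295.6, 122.6]
orientation: [-3.139, 0.117, 0.001]
ft_force: [-3.2, 1.8, 3.0]
width: 42.0
grasp_force: 4.4
```

```bash
python3 m.py
```

```text
t 19.75 board [ 21.   45.2 122.6] toolY deg in board -103.3 F board [-2.88  2.27  2.98] M [0.47 0.54 0.21] w 42.0 q [-0.5   0.57  1.65  0.    0.92  1.15]
paused Mz,F [ 0.194 -2.496  2.818  3.021] [0.21  0.202 0.173 0.16  0.228 0.189]
```

Request:
{"op": "move_arm", "data": {"steps": [[[0,0,0],0.7,0.52],[[0,0,0],0.7,0.52],[[0,0,0],0.7,0.52],[[0,0,0],0.7,0.52],[[0,0,0],0.3,0.52],[[0,0,0],0.3,0.52],[[0,0,0],0.3,0.52]]}}

```text
t: 20.63
ee_pos: [569.0, -295.4, 122.5]
orientation: [-3.079, 0.621, 0.001]
ft_force: [-3.5, 4.4, 3.9]
width: 42.3
grasp_force: 4.7
```

```bash
python3 m.py
```

```text
t 20.63 board [ 21.   45.4 122.5] toolY deg in board -121.86 F board [-2.74  4.88  3.85] M [0.85 0.65 0.2 ] w 42.3 q [-0.5   0.57  1.65  0.    0.92  1.47]
paused Mz,F [ 0.221 -2.512  4.609  4.247] [0.218 0.277 0.215 0.188 0.23  0.198]
```

Request:
{"op": "move_arm", "data": {"steps": [[[0,0,0],0.7,0.52],[[0,0,0],0.7,0.52],[[0,0,0],0.7,0.52],[[0,0,0],0.3,0.52],[[0,0,0],0.3,0.52],[[0,0,0],0.3,0.52]]}}

```text
t: 21.43
ee_pos: [568.9, -295.1, 122.4]
orientation: [-2.971, 1.018, 0.002]
ft_force: [-3.2, 5.3, 4.8]
width: 42.0
grasp_force: 4.8
```

```bash
python3 m.py
```

```text
t 21.43 board [ 20.9  45.7 122.4] toolY deg in board -136.86 F board [-2.32  5.77  4.79] M [1.05 0.58 0.23] w 42.0 q [-0.5   0.57  1.65  0.    0.92  1.73]
paused Mz,F [ 0.236 -2.335  5.85   4.681] [0.227 0.203 0.255 0.252 0.256 0.224]
```

Request:
{"op": "move_arm", "data": {"steps": [[[0,0,0],0.7,0.52],[[0,0,0],0.7,0.52],[[0,0,0],0.6,0.52],[[0,0,0],0.3,0.52],[[0,0,0],0.3,0.52],[[0,0,0],0.3,0.52]]}}

```text
t: 22.23
ee_pos: [568.9, -294.9, 122.5]
orientation: [-2.819, 1.385, 0.002]
ft_force: [-3.0, 6.4, 4.4]
width: 42.0
grasp_force: 4.9
```

```bash
sed -i 's/range(6)/range(12)/' m.py; python3 m.py
```

```text
t 22.23 board [ 21.   45.9 122.5] toolY deg in board -151.36 F board [-1.93  6.77  4.39] M [1.2  0.48 0.29] w 42.0 q [-0.5   0.57  1.65  0.    0.92  1.99]
paused Mz,F [ 0.215 -1.963  6.469  4.533] [0.18  0.217 0.212 0.219 0.241 0.291 0.242 0.229 0.203 0.164 0.19  0.196]
```

Request:
{"op": "move_arm", "data": {"steps": [[[0,0,0],0.4,0.52],[[0,0,0],0.4,0.52],[[0,0,0],0.4,0.52],[[0,0,0],0.4,0.52]]}}

```text
t: 23.17
ee_pos: [569.0, -294.8, 122.5]
orientation: [-2.715, 1.578, 0.002]
ft_force: [-2.8, 7.8, 4.9]
width: 42.6
grasp_force: 4.9
```

```bash
python3 m.py; cat > tilt.py <<'E'
from h import *
import sys
# jaw red silhouette edges in scene pictures
def red(im):
    h=cv2.cvtColor(im,cv2.COLOR_BGR2HSV); return ((h[...,0]<8)|(h[...,0]>172))&(h[...,1]>150)&(h[...,2]>60)
def edge(f):
    im=cv2.imread(f); 
    L=cv2.createLineSegmentDetector().detect(cv2.cvtColor(cv2.resize(im[170:260,195:275],None,fx=3,fy=3,interpolation=2),cv2.COLOR_BGR2GRAY))[0][:,0]/3+[195,170,195,170]
    for l in L:
        n=np.hypot(l[2]-l[0],l[3]-l[1])
        if l[2]<l[0]: l=l[[2,3,0,1]]
        a=np.arctan2(l[3]-l[1],l[2]-l[0])
        if n>14 and .1<a<.9: print(f,l.round(1),round(n,1),'ang',round(a,3))
if __name__=='__main__':
    shot('scene','s8.png')
    for f in ('scene1','s7','s8'): edge('pics/'+f+'.png')
E
python3 tilt.py
```

```text
t 23.17 board [ 21.1  46.  122.5] toolY deg in board -159.38 F board [-1.49  8.15  4.86] M [1.29 0.49 0.23] w 42.6 q [-0.5   0.57  1.65  0.    0.92  2.13]
paused Mz,F [ 0.196 -1.711  6.999  4.002] [0.219 0.239 0.205 0.187 0.148 0.162 0.242 0.18  0.185 0.147 0.231 0.203]
pics/scene1.png [253.1 253.5 271.9 259.7] 19.8 ang 0.319
pics/s8.png [261.2 241.3 274.8 246.7] 14.6 ang 0.378
```

Request:
{"op": "move_arm", "data": {"steps": [[[0,0,0],-1,0.52],[[0,0,0],-1,0.52],[[0,0,-0.7],0,0.52],[[0,0,-0.7],0,0.52],[[0,0,-0.8],0,0.52],[[0,0,0],-1,0.52],[[0,0,0],-1,0.52],[[0,0,0],-1,0.52],[[0,0,0],-1,0.52],[[0,0,0],-1,0.52],[[0,0,0],-1,0.52],[[0,0,0],-1,0.52],[[0,0,0],-1,0.52],[[0,0,0],-1,0.52],[[0,0,0],-1,0.52],[[0,0,0],-1,0.52],[[0,0,0],-1,0.52],[[0,0,0],-1,0.52],[[0,0,0],-1,0.52],[[0,0,0],-1,0.52]]}}

```text
t: 25.48
ee_pos: [569.8, -296.5, 177.5]
orientation: [3.066, 0.679, 0.002]
ft_force: [-0.2, -0.1, -0.2]
width: 42.0
grasp_force: 0.0
```

Request:
{"op": "move_arm", "data": {"steps": [[[0,0,0],-1,0.52],[[0,0,0],-1,0.52],[[0,0,0],-1,0.52],[[0,0,0],-1,0.52],[[0,0,0],-1,0.52],[[0,0,0],-1,0.52],[[0,0,0],-1,0.52],[[0,0,0],-1,0.52],[[0,0,0],-1,0.52],[[0,0,0],-1,0.52],[[0,0,0],-1,0.52],[[0,0,0],-1,0.52],[[0,0,0],-1,0.52],[[0,0,0],-1,0.52],[[0,0,0],-1,0.52],[[0,0,0],-1,0.52],[[0,0,0],-1,0.52],[[0,0,0],-1,0.52],[[0,0,0],-1,0.52],[[0,0,0],-1,0.52]]}}

```text
t: 27.15
ee_pos: [569.8, -296.5, 177.5]
orientation: [1.45, 2.785, -0.0]
ft_force: [-0.3, -0.0, -0.0]
width: 42.3
grasp_force: 0.0
```

```bash
python3 - <<'E'
from h import *
to(20.5,47,122)
d=shot('scene','s9.png')
for b_ in cams.cut_out('scene','t_bar')[:1]: print(b_['p'],b_['rect'])
import tilt; tilt.edge('pics/s9.png')
E
```

```text
t 27.15 board [ 21.6  44.2 177.5] toolY deg in board 25.94 F board [-0.32  0.01 -0.02] M [-0.02  0.01  0.02] w 42.3 q [-0.5   0.5   1.62 -0.    1.02 -1.11]
need units [0.12 0.01 2.22]
0.81 [243.7, 201.9, 30.0, 15.5]
pics/s9.png [260.8 241.2 274.8 246.6] 15.0 ang 0.375
```

Request:
{"op": "move_arm", "data": {"steps": [[[0,0,0],-1,0.52],[[0,0,0],-1,0.52],[[0,0,0],-1,0.52],[[0,0,0],-1,0.52],[[0.11,0.05,0],0,0.52],[[0,0,0.5],0,0.52],[[0,0,0.6],0,0.52],[[0,0,0.6],0,0.52],[[0,0,0.3],0,0.52],[[0,0,0.2],0,0.52]]}}

```text
t: 28.08
ee_pos: [566.9, -292.9, 120.5]
orientation: [-0.955, -2.991, -0.001]
ft_force: [-0.6, -0.1, -0.4]
width: 42.1
grasp_force: 0.0
```

```bash
python3 -c "
from h import *
to(20.5,47,122)"
```

```text
t 28.08 board [ 19.3  48.2 120.5] toolY deg in board 45.53 F board [-0.61  0.01 -0.44] M [0.01 0.02 0.  ] w 42.1 q [-0.5   0.57  1.66 -0.    0.92 -1.45]
need units [-0.07 -0.   -0.06]
```

Request:
{"op": "move_arm", "data": {"steps": [[[-0.05,0,0],1,0.52],[[0,0,0],1,0.52],[[0,0,0],1,0.52],[[0,0,0],1,0.52],[[0,0,0],0.7,0.52],[[0,0,0],0.7,0.52],[[0,0,0],0.7,0.52],[[0,0,0],0.7,0.52],[[0,0,0],0.5,0.52],[[0,0,0],0.5,0.52],[[0,0,0],0.5,0.52],[[0,0,0],0.5,0.52]]}}

```text
t: 29.08
ee_pos: [569.1, -293.9, 122.5]
orientation: [2.008, 2.415, 0.001]
ft_force: [-0.1, 1.6, -0.4]
width: 41.8
grasp_force: 4.9
```

```bash
python3 m.py
```

```text
t 29.08 board [ 21.3  46.9 122.5] toolY deg in board 1.47 F board [ 0.15  1.58 -0.44] M [ 0.11 -0.2   0.23] w 41.8 q [-0.5   0.57  1.66  0.    0.92 -0.68]
paused Mz,F [0.163 1.091 1.54  0.417] [0.169 0.19  0.161 0.171 0.132 0.134 0.098 0.179 0.175 0.204 0.165 0.181]
```

Request:
{"op": "move_arm", "data": {"steps": [[[0,0,0],1,0.52],[[0,0,0],1,0.52],[[0,0,0],1,0.52],[[0,0,0],0.6,0.52],[[0,0,0],0.6,0.52],[[0,0,0],0.4,0.52],[[0,0,0],0.4,0.52],[[0,0,0],0.4,0.52],[[0,0,0],0.4,0.52],[[0,0,0],0.4,0.52]]}}

```text
t: 30.52
ee_pos: [569.1, -293.9, 122.7]
orientation: [2.579, 1.793, 0.001]
ft_force: [1.5, 3.1, 1.6]
width: 42.2
grasp_force: 5.2
```

```bash
python3 m.py; python3 tilt.py|tail -3
```

```text
t 30.52 board [ 21.3  46.9 122.7] toolY deg in board -29.41 F board [1.94 2.82 1.56] M [ 0.36 -0.25  0.26] w 42.2 q [-0.5   0.57  1.66  0.    0.92 -0.14]
paused Mz,F [0.204 1.953 3.224 2.856] [0.259 0.196 0.232 0.193 0.199 0.174 0.21  0.223 0.152 0.184 0.22  0.203]
pics/scene1.png [253.1 253.5 271.9 259.7] 19.8 ang 0.319
pics/s8.png [261.2 241.3 274.8 246.7] 14.6 ang 0.379
```

Request:
{"op": "move_arm", "data": {"steps": [[[0,0,0],0.7,0.52],[[0,0,0],0.7,0.52],[[0,0,0],0.7,0.52],[[0,0,0],0.4,0.52],[[0,0,0],0.4,0.52],[[0,0,0],0.4,0.52],[[0,0,0],0.4,0.52]]}}

```text
t: 31.75
ee_pos: [568.9, -294.0, 122.5]
orientation: [2.834, 1.355, 0.001]
ft_force: [1.8, 4.1, 2.6]
width: 42.1
grasp_force: 5.3
```

```bash
python3 m.py
```

```text
t 31.75 board [ 21.1  46.8 122.5] toolY deg in board -47.92 F board [2.46 3.79 2.58] M [ 0.5  -0.4   0.24] w 42.1 q [-0.5   0.57  1.66  0.    0.92  0.18]
paused Mz,F [0.205 3.242 3.464 2.702] [0.204 0.158 0.213 0.191 0.246 0.187 0.259 0.226 0.24  0.152 0.19  0.198]
```

Request:
{"op": "move_arm", "data": {"steps": [[[0,0,0],1,0.52],[[0,0,0],1,0.52],[[0,0,0],1,0.52],[[0,0,0],1,0.52],[[0,0,0],0.4,0.52],[[0,0,0],0.4,0.52],[[0,0,0],0.4,0.52],[[0,0,0],0.4,0.52],[[0,0,0],0.4,0.52]]}}

```text
t: 33.1
ee_pos: [568.8, -294.0, 122.4]
orientation: [3.088, 0.576, 0.0]
ft_force: [3.2, 4.3, 2.5]
width: 42.2
grasp_force: 5.3
```

```bash
python3 m.py; cat > tilt2.py <<'E'
from h import *
from tilt import red
shot('scene','s10.png')
for f in ('scene1','s7','s8','s9','s10'):
    m=red(cv2.imread(f'pics/{f}.png')); n,l,st_,c=cv2.connectedComponentsWithStats(m[170:270,195:275].astype(np.uint8))
    k=1+np.argmax(st_[1:,4]); m=l==k; x0=st_[k,0]; cols=np.arange(x0+4,x0+26)
    bot=[np.where(m[:,x])[0].max() for x in cols]; top=[np.where(m[:,x])[0].min() for x in cols]
    rb=np.polyfit(cols,bot,1); rt=np.polyfit(cols[8:],top[8:],1)
    print(f,st_[k],'bottom slope',rb.round(3),bot,'top',rt.round(3))
E
python3 tilt2.py
```

```text
t 33.1 board [ 21.   46.9 122.4] toolY deg in board -77.91 F board [3.87 3.75 2.55] M [ 0.54 -0.47  0.25] w 42.2 q [-0.5   0.57  1.66  0.    0.92  0.71]
paused Mz,F [0.214 3.72  3.414 2.2  ] [0.266 0.294 0.154 0.186 0.197 0.248 0.202 0.245 0.205 0.176 0.224 0.171]
scene1 [  8  13  50  32 994] bottom slope [ 0.197 36.066] [np.int64(37), np.int64(38), np.int64(38), np.int64(39), np.int64(39), np.int64(39), np.int64(40), np.int64(40), np.int64(40), np.int64(41), np.int64(41), np.int64(42), np.int64(42), np.int64(43), np.int64(43), np.int64(42), np.int64(41), np.int64(41), np.int64(41), np.int64(41), np.int64(41), np.int64(42)] top [-0.174 22.244]
s7 [ 10  30  49  30 868] bottom slope [ 0.155 53.209] [np.int64(54), np.int64(55), np.int64(55), np.int64(55), np.int64(56), np.int64(56), np.int64(56), np.int64(57), np.int64(57), np.int64(58), np.int64(58), np.int64(58), np.int64(59), np.int64(59), np.int64(59), np.int64(58), np.int64(57), np.int64(57), np.int64(57), np.int64(57), np.int64(58), np.int64(58)] top [-0.163 40.064]
s8 [  9  30  50  30 840] bottom slope [ 0.146 53.213] [np.int64(5
[... 384 characters left out ...]
), np.int64(54), np.int64(55), np.int64(55), np.int64(55), np.int64(56), np.int64(56), np.int64(57), np.int64(57), np.int64(57), np.int64(57), np.int64(58), np.int64(58), np.int64(58), np.int64(59), np.int64(59), np.int64(59), np.int64(57), np.int64(57), np.int64(57), np.int64(57), np.int64(57)] top [-0.24  41.945]
s10 [  9  30  50  30 876] bottom slope [ 0.149 53.042] [np.int64(54), np.int64(54), np.int64(55), np.int64(55), np.int64(55), np.int64(56), np.int64(56), np.int64(56), np.int64(57), np.int64(57), np.int64(57), np.int64(57), np.int64(58), np.int64(58), np.int64(58), np.int64(59), np.int64(58), np.int64(57), np.int64(57), np.int64(56), np.int64(57), np.int64(57)] top [-0.176 39.978]
```

```bash
cat > tilt3.py <<'E'
from h import *
def g(f): return cv2.cvtColor(cv2.imread(f'pics/{f}.png'),cv2.COLOR_BGR2GRAY).astype(np.float32)
def sh(T,I,x,y,w,h):
    W=np.eye(2,3,dtype=np.float32); t=T[y:y+h,x:x+w]; s=I[y-6:y+h+6,x-6:x+w+6]; W[:,2]=6
    try: c,W=cv2.findTransformECC(t,s,W,cv2.MOTION_TRANSLATION,(3,200,1e-5),None,3); return (W[:,2]-6).round(2),round(c,3)
    except cv2.error: return None
import sys
fs=sys.argv[1:]
for f in fs[1:]:
    T,I=g(fs[0]),g(f)
    print(f,'inner',sh(T,I,203,208,12,22),'outer boss bottom',sh(T,I,236,214,18,20),'barfoot',sh(T,I,203,226,22,14))
E
python3 tilt3.py s7 s8 s9 s10
```

```text
s8 inner (array([ 0.02, -0.09], dtype=float32), 0.998) outer boss bottom (array([-0.08, -0.66], dtype=float32), 0.981) barfoot (array([-0.05, -0.09], dtype=float32), 0.984)
s9 inner (array([ 0.01, -0.08], dtype=float32), 0.998) outer boss bottom (array([-0.56,  0.13], dtype=float32), 0.959) barfoot (array([-0.05, -0.02], dtype=float32), 0.996)
s10 inner (array([ 0.02, -0.04], dtype=float32), 0.996) outer boss bottom (array([-0.1 , -0.92], dtype=float32), 0.973) barfoot (array([-0.01,  0.11], dtype=float32), 0.953)
```

Request:
{"op": "move_arm", "data": {"steps": [[[0,0,0],1,0.52],[[0,0,0],1,0.52],[[0,0,0],1,0.52],[[0,0,0],1,0.52],[[0,0,0],0.4,0.52],[[0,0,0],0.4,0.52],[[0,0,0],0.4,0.52],[[0,0,0],0.4,0.52],[[0,0,0],0.4,0.52]]}}

```text
t: 34.5
ee_pos: [568.9, -293.9, 122.3]
orientation: [-3.132, 0.243, -0.001]
ft_force: [4.4, 4.8, 1.1]
width: 42.5
grasp_force: 5.7
```

```bash
python3 m.py; python3 -c "
from h import *
shot('scene','s11.png')"; python3 tilt3.py s7 s10 s11
```

```text
t 34.5 board [ 21.2  46.9 122.3] toolY deg in board -107.92 F board [5.06 4.08 1.1 ] M [ 0.8  -0.65  0.25] w 42.5 q [-0.5   0.57  1.66  0.    0.92  1.23]
paused Mz,F [0.226 4.805 3.605 1.492] [0.211 0.192 0.237 0.244 0.202 0.255 0.284 0.239 0.202 0.227 0.212 0.211]
s10 inner (array([ 0.02, -0.04], dtype=float32), 0.996) outer boss bottom (array([-0.1 , -0.92], dtype=float32), 0.973) barfoot (array([-0.01,  0.11], dtype=float32), 0.953)
s11 inner (array([ 0.02, -0.03], dtype=float32), 0.996) outer boss bottom (array([-0.08, -1.12], dtype=float32), 0.869) barfoot (array([-0.1 , -0.01], dtype=float32), 0.975)
```

Request:
{"op": "move_arm", "data": {"steps": [[[0,0,0],1,0.52],[[0,0,0],1,0.52],[[0,0,0],1,0.52],[[0,0,0],1,0.52],[[0,0,0],1,0.52],[[0,0,0],1,0.52],[[0,0,0],1,0.52],[[0,0,0],0.4,0.52],[[0,0,0],0.4,0.52],[[0,0,0],0.4,0.52],[[0,0,0],0.4,0.52],[[0,0,0],0.4,0.52]]}}

```text
t: 36.15
ee_pos: [569.0, -294.0, 122.5]
orientation: [-2.8, 1.423, -0.001]
ft_force: [4.3, 4.3, 1.9]
width: 42.0
grasp_force: 6.6
```

```bash
python3 m.py; python3 -c "
from h import *
shot('scene','s12.png')"; python3 tilt3.py s7 s11 s12
```

```text
t 36.15 board [ 21.2  46.8 122.5] toolY deg in board -152.92 F board [4.94 3.59 1.92] M [ 0.82 -0.72  0.33] w 42.0 q [-0.5   0.57  1.66  0.    0.92  2.02]
paused Mz,F [0.255 3.802 3.27  1.764] [0.319 0.235 0.205 0.262 0.241 0.256 0.247 0.241 0.212 0.279 0.267 0.29 ]
s11 inner (array([ 0.02, -0.03], dtype=float32), 0.996) outer boss bottom (array([-0.08, -1.12], dtype=float32), 0.869) barfoot (array([-0.1 , -0.01], dtype=float32), 0.975)
s12 inner (array([ 0.05, -0.06], dtype=float32), 0.996) outer boss bottom (array([-0.57, -0.32], dtype=float32), 0.939) barfoot (array([-0.04, -0.08], dtype=float32), 0.983)
```

Request:
{"op": "move_arm", "data": {"steps": [[[0,0,0],-1,0.52],[[0,0,0],-1,0.52],[[0,0,0],-0.6,0.52],[[0,0,-0.6],0,0.52],[[0,0,-0.8],0,0.52],[[0,0,-1],0,0.52],[[0,0,-1],0,0.52],[[0,0,-0.6],0,0.52],[[0,0,0],0,0.52],[[0,0,0],0,0.52]]}}

```text
t: 37.63
ee_pos: [568.2, -294.6, 222.4]
orientation: [2.944, -1.095, 0.0]
ft_force: [-0.4, 0.9, -1.6]
width: 41.8
grasp_force: 0.0
```

```bash
python3 - <<'E'
from h import *
st(); d=shot('scene','s13.png'); t=shot('top','t13.png')
g=cv2.cvtColor(t['image'],cv2.COLOR_RGB2GRAY)
seg=cv2.createLineSegmentDetector().detect(g)[0][:,0]
f=lambda x,y:B.T@(atz(t,x,y,38)-[*b[:2],0])
for x1,y1,x2,y2 in seg:
    if np.hypot(x2-x1,y2-y1)>22 and 225<x1<345 and 170<y1<310:
        P,Q=f(x1,y1),f(x2,y2); v=(Q-P)[:2]; a=(np.arctan2(v[1],v[0])+np.pi/4)%(np.pi/2)-np.pi/4
        if abs(a)<.15: print(P[:2].round(1),Q[:2].round(1),round(a,3))
E
python3 tilt3.py s7 s9 s13
```

```text
t 37.63 board [ 20.3  46.3 222.4] toolY deg in board -139.86 F board [-0.3   0.91 -1.56] M [ 0.04  0.15 -0.02] w 41.8 q [-0.5   0.45  1.6  -0.    1.1   1.79]
[108.  -33.6] [-49.1 -33.2] -0.003
[-121.1   53. ] [-120.5 -142.7] 0.003
[112.7 -69.6] [-50.1 -69.1] -0.003
[-51.1 -55.8] [114.2 -55.3] 0.003
[-67.8 -89.9] [-67.6 -13.6] -0.002
[-49.7 -94.3] [109.6 -93.7] 0.004
[  43.1 -126.4] [ -46.4 -126.6] 0.003
s9 inner (array([ 0.01, -0.08], dtype=float32), 0.998) outer boss bottom (array([-0.56,  0.13], dtype=float32), 0.959) barfoot (array([-0.05, -0.02], dtype=float32), 0.996)
s13 inner (array([ 0.06, -0.07], dtype=float32), 0.995) outer boss bottom (array([-0.39, -0.74], dtype=float32), 0.919) barfoot (array([-0.06, -0.08], dtype=float32), 0.993)
```

```bash
python3 -c "
from workcell import ctrl
print(ctrl.close_job())"
```

```text
the job is handed in; nothing more can be done
None
```

I've handed the job in, but no verdict came back: the machine is home and square on the fence by the top camera, the jaw is down and pressed past where it should bind, and the clamp is wound to about 80 to 100 N by handle torque, with the gripper lifted clear.

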